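# Put two pipettes back on the slanted stand

### The job

Take the two pipettes out of the white draining blocks and put them away on the slanted bench stand: the thick-shafted one through the empty wide sleeve, the thin-shafted one through the empty narrow sleeve, in either order, each pushed fully home until its shoulder sits on the sleeve's mouth. Let go of both, and do not knock over or shift the bottle, beaker, tip box, jar and tube rack standing around.

Things in the scene. Friction and masses are not known exactly. Their poses are not given: they have to be found in the camera images.
- pipette_large: Large hand pipette, upright at first. Origin: centre of the shaft's lower end; z: along the axis to the push button; x: to the finger rest. Grey shaft 15 mm thick, z 0 to 70 mm (first 28 mm tapered, from 7 mm); white body 26 mm thick, z 70 to 165; button 16 mm, top at 185. Rest: tab on +x, z 155 to 163, 13 mm wide, out to x = 32: grip across y at about z = 145. 80 to 170 g.
- pipette_small: Small hand pipette, upright at first. Origin: centre of the shaft's lower end; z: along the axis to the push button; x: to the finger rest. Grey shaft 9 mm thick, z 0 to 70 mm (first 28 mm tapered, from 4 mm); white body 20 mm thick, z 70 to 145; button 12 mm, top at 165. Rest: tab on +x, z 135 to 143, 13 mm wide, out to x = 29: grip across y at about z = 125. 55 to 110 g.
- large_shoulder (a point): On the large pipette's axis at its shoulder (the flat underside of the white body, wider than any sleeve), 70 mm above the shaft's end; axes as the pipette's. At the start it rests on the top of the wide-bored block.
- small_shoulder (a point): On the small pipette's axis at its shoulder (the flat underside of the white body), 70 mm above the shaft's end; axes as the pipette's. At the start it rests on the top of the narrow-bored block.
- sleeve_wide_mouth (a point): Centre of the mouth of the empty wide sleeve of the fixed stand, 112 mm above the bench. z: out along the sleeve, 25 degrees from vertical, leaning towards the robot's side; y: along the row; x: in the plane of the lean. Through-bore 19 mm, 30 mm long, outside 27 mm, free below. One of four cradles 75 mm apart in a row on a plate 105 x 320 x 12 mm; their order, the plate's place and yaw vary.
- sleeve_narrow_mouth (a point): Centre of the mouth of the empty narrow sleeve of the same stand, in the same row, 112 mm above the bench. z: out along the sleeve, 25 degrees from vertical, leaning towards the robot's side; y: along the row; x: in the plane of the lean. Through-bore 13 mm, 30 mm long, outside 21 mm, free below.
- taken_a_mouth (a point): Mouth of an occupied cradle in the same row: a large pipette is seated and locked in it (fixed), standing 115 mm out of the mouth along z, 26 mm thick, its finger rest to the side it leans to (reaching 32 mm from the axis). Axes as for the empty ones.
- taken_b_mouth (a point): Mouth of the other occupied cradle: a small pipette is seated and locked in it (fixed), standing 95 mm out of the mouth along z, 20 mm thick, its finger rest to the side it leans to. Axes as for the empty ones.
- well_wide_mouth (a point): Centre of the top of the fixed white draining block (60 x 60 x 80 mm) with the 19 mm bore, 75 mm deep, where the large pipette starts; z up. It stands left or right of the stand.
- well_narrow_mouth (a point): The same for the block (60 x 60 x 80 mm) with the 13 mm bore, where the small pipette starts.
- bottle: Bystander: loose pale bottle, 48 mm in diameter, 155 mm tall, upright; origin under its centre. Stands between one block and the stand, nearer the robot.
- beaker: Bystander: loose empty glass cup, 68 mm across the rim, 85 mm tall; origin under its centre. Stands on the other side from the bottle.
- tip_box: Bystander: loose box of pipette tips, 78 x 118 mm, 55 mm tall, in front of the stand; origin under its centre.
- jar: Bystander: loose amber jar with lid, 60 mm in diameter, 100 mm tall; origin under its centre. Left of the stand.
- tube_rack: Bystander: loose low tube rack, 75 x 130 mm, 38 mm tall with its tubes; origin under its centre. Right of the stand.
Mind the look-alikes: they are no part of the job. Leave any blue look-alike of the pipette_small alone.

How it is judged:
By the outcome, as a careful person would: the job done as asked, in the order asked, and still so for the second after the job is handed in, with the robot touching nothing.
It also fails if it takes over 72 s, if anything falls off the work surface, if the arm or the gripper's body presses on something with over 40 N, if the wrist force passes 120 N, or if a joint passes its speed limit or range.

### The arm

A 7-joint arm with a two-finger parallel gripper is mounted at the origin on the work surface. World frame = base frame: x ahead of the robot, y to its left, z up, the work surface at z = 0. Lengths are in m, angles in rad, forces in N, time in s.
With the tool pointing down it reaches from about 0.4 to 0.875 m from the base axis. Payload 19.3 kg.
Tool frame: the origin (TCP) lies at the centre of the arm's flange, where the gripper is bolted on; the fingertips stand 173 mm ahead of it and the grasp point (between the pads) lies 155 mm ahead of it; z points along the fingers, y is the line along which they close (so a half turn about z gives the same grasp; the last joint's range is limited). The gripper opens to 85 mm and grips with 20 to 120 N. Pads are 22 mm wide; open, the fingers measure 114 mm over their backs; the gripper's body (76 mm by 85 mm) begins 54 mm behind the grasp point. The pads swing forward as they close: fully open they stand 13 mm farther back than shut.
Start: joints at [1.181, 0.521, -0.036, 1.599, 0.021, 1.021, -0.113], TCP at [0.196, -0.593, 0.405] pointing down, gripper open.
Joint ranges: [-2.91, 2.91], [-0.3, 2.13], [-1.5, 1.42], [0.17, 2.43], [-1.26, 4.41], [0.16, 1.93], [-2.52, 2.52]. Speed limits (rad/s): [1.89, 1.89, 2.39, 2.39, 3.01, 3.01, 3.01].

### API

Orientations are given as [roll, pitch, yaw] about the fixed x, y, z axes, in that order (R = Rz(yaw) Ry(pitch) Rx(roll)).
In Python, from workcell import bot, imaging, job gives the robot as it stands.
- The arm moves only by the tool carry_out, never from a script. Its argument "targets" is a list of rows, each a list of 3 entries, a list of its own where there are three numbers: the shift along the tool's x, y, z in units of 0.25 m (1.0 is 0.25 m), then the turn, a rotation vector about the tool's x, y, z in units of 180 degrees (1.0 is 180 degrees), then the opening, from 0 (shut) to 1 (fully open). In form: [[[tx, ty, tz], [wx, wy, wz], jaw], ...]. A call has 1 to 8 rows; each row shifts and turns the commanded pose from where the row before left it, along the tool's axes as they then stand; what a row does not reach is not made up. A row lasts 1/8 s, in which the tool goes at most 62.5 mm and 10.7 degrees, less where a joint would pass 70% of its speed; a pose out of reach is approached as far as the arm can. A call with a number of a shift or a turn outside -1 to 1 is refused whole. A call with a gripper value outside its range is refused whole. The fingers move at their own pace and stop on an object; "force" is the grip in N (left out, the last holds). Time passes only in rows, so rows that do not move let the fingers close. It gives the time, the measured TCP pose, the force and the opening at its end, in the units of the state.
- bot.observe(): the state, without advancing time (a new reading comes with each control period).
- imaging.grab_frame(name): name is "scene" or "top" or "wrist"; returns a dict with "pixels" (420x560x3 uint8, red, green, blue), "mtx" (3x3 intrinsics, pixels), "k1" (the pictures are not rectified: a ray, as slopes to the right and down, at radius r is drawn at 1 + k1 r^2 times it, then the intrinsics apply), "cam_to_world" (4x4, takes a point from camera to world coordinates); the wrist camera has in their place "mount" (4x4, takes a point from camera to tool coordinates, whose origin is the TCP and whose axes are the flange's). Camera axes: x right, y down, z forward; pixel columns grow to the right and rows downward; lengths in m; the calibration is good to about 2 mm. A picture is of the moment at which its call begins: read the wrist's pose just before it. There is no depth.
- job.job_done(): hands the job in, once; it reports no verdict.
The state is a dict: "clock": time; "qpos": joint angles; "qd": joint speeds; "joint_efforts": joint torques, N m; "position": TCP position; "tool_rot": TCP orientation; "force": force on the tool from outside, world axes, zero at the start; "moment": the same for the moment, N m; "grip_width": finger opening in m.
Only numpy, scipy, OpenCV 4.12 (cv2) and the standard library are available. Lean on these libraries where they do the work, as an engineer would, in place of code of your own. Each camera call takes 0.05 s, during which the arm holds its last target. There are 200 camera calls.

## Working session

There is one attempt and no reset: what is moved stays moved. The work goes in short steps, Python scripts to look and compute and a tool call to move; the robot and the scene stay as the last step left them, time stands still between calls to the robot, and variables do not carry over. Pictures are saved under pics/ and viewed, on a budget of 10 in all, crops included, one or two more only if the job needs it, and the job is handed in when it is done.

Besides the shell and the picture viewer there is one more tool, called after "Emit:" as name(argument=value, ...) on one line, values as JSON. carry_out: Moves the arm, as the interface text tells. Its arguments: {"type":"object","properties":{"targets":{"type":"array"},"force":{"type":"number"}},"required":["targets"]}

```bash
mkdir -p pics; ls; python3 - <<'E'
from workcell import bot, imaging, job
import cv2,numpy as np
print(bot.observe())
for n in ("scene","top"):
    f=imaging.grab_frame(n); cv2.imwrite(f"pics/{n}0.png",f["pixels"][:,:,::-1]); np.savez(f"{n}0.npz",**f)
    print(n,f["mtx"].tolist(),f["k1"],np.round(f["cam_to_world"],3).tolist())
E
```

```text
pics
{'clock': 0.0, 'qpos': array([ 1.18077417,  0.52201307, -0.03635668,  1.60001361,  0.02120139,
        1.02112336, -0.11279737]), 'qd': array([ 2.27520252e-03,  3.38971773e-04, -1.42318586e-03,  1.03320958e-03,
        4.21372718e-05,  7.72062432e-04, -2.22674829e-03]), 'joint_efforts': array([ 4.22688987e-03, -9.27065992e+01,  1.98104873e+00, -3.69934523e+01,
        1.77542714e-02,  8.11497797e-03,  1.49198098e-05]), 'position': array([ 0.19644288, -0.59316853,  0.40412388]), 'tool_rot': array([-3.14042250e+00,  7.17473937e-05,  3.19841078e-01]), 'force': array([-0.51175229,  0.25723792, -0.17776511]), 'moment': array([0.02893344, 0.00959928, 0.00668192]), 'grip_width': 0.0856064963636941}
scene [[394.74666815119747, 0.0, 274.61605928616905], [0.0, 394.74666815119747, 215.12462798172464], [0.0, 0.0, 1.0]] -0.05036432210918561 [[0.058, 0.793, -0.606, 1.053], [0.998, -0.046, 0.035, -0.058], [-0.0, -0.607, -0.795, 0.795], [0.0, 0.0, 0.0, 1.0]]
top [[474.5874903186775, 0.0, 279.6479278848485], [0.0, 474.5874903186775, 206.12170303139817], [0.0, 0.0, 1.0]] 0.020245143240465113 [[-0.017, -0.994, 0.111, 0.422], [-1.0, 0.014, -0.026, 0.006], [0.024, -0.112, -0.993, 1.254], [0.0, 0.0, 0.0, 1.0]]
```

View pics/scene0.png

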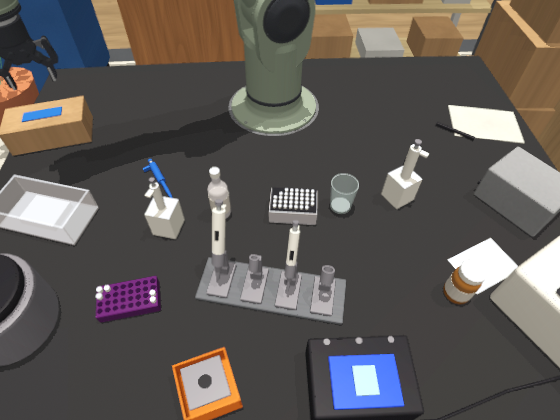

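View pics/top0.png

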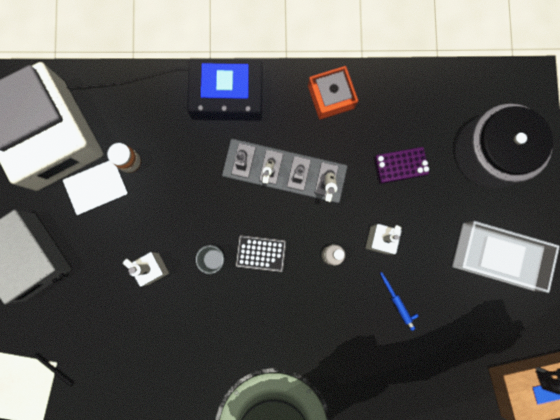

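The scene view (image right = +y) shows the block on the left with a pipette at (155,200), and the block on the right with a pipette at (412,160). The stand's row is, from the left: taken at (218,235), an empty thin sleeve at (255,262), taken at (293,245), and an empty thick sleeve at (326,272). The top view shows the blocks at (385,238) and (147,268). I'll magnify for pixel readings.

```bash
cat > h.py <<'E'
import numpy as np, cv2
from scipy.spatial.transform import Rotation as R
from workcell import bot, imaging, job
def pose(s=None):
    s=s or bot.observe(); T=np.eye(4); T[:3,:3]=R.from_euler('xyz',s['tool_rot']).as_matrix(); T[:3,3]=s['position']; return T
def ray(f,px,C):
    u=(np.array(px,float)-[f['mtx'][0,2],f['mtx'][1,2]])/f['mtx'][0,0]; r=np.linalg.norm(u); q=r
    for _ in range(20): q=r/(1+f['k1']*q*q)
    u=u*q/max(r,1e-9); d=C[:3,:3]@[u[0],u[1],1]; return C[:3,3],d/np.linalg.norm(d)
def plane(f,px,z,C): o,d=ray(f,px,C); return o+d*(z-o[2])/d[2]
def proj(f,P,C):
    p=np.linalg.inv(C)@np.r_[P,1]; u=p[:2]/p[2]; u=u*(1+f['k1']*(u@u)); return u*f['mtx'][0,0]+[f['mtx'][0,2],f['mtx'][1,2]]
def tri(rs):
    A=sum(np.eye(3)-np.outer(d,d) for o,d in rs); b=sum((np.eye(3)-np.outer(d,d))@o for o,d in rs); return np.linalg.solve(A,b)
def load(n): return dict(np.load(n+'.npz'))
E
python3 - <<'E'
import cv2,numpy as np
t=cv2.imread('pics/top0.png');s=cv2.imread('pics/scene0.png')
def c(im,x,y,w,h,W,H): return cv2.resize(im[y:y+h,x:x+w],(W,H),interpolation=cv2.INTER_CUBIC)
a=c(t,215,130,140,80,560,320); b=np.hstack([c(t,115,240,60,60,240,240)])
col=c(t,355,210,60,60,240,240)
top=np.hstack([a,np.vstack([b])[:0].reshape(0,240,3) if 0 else cv2.copyMakeBorder(b,0,80,0,0,cv2.BORDER_CONSTANT)])
bot=np.hstack([cv2.copyMakeBorder(col,0,40,0,0,cv2.BORDER_CONSTANT),c(s,140,150,70,70,280,280),c(s,370,135,70,70,280,280)])
cv2.imwrite('pics/m1.png',np.vstack([top,bot]))
E
```

```text
(no output)
```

View pics/m1.png

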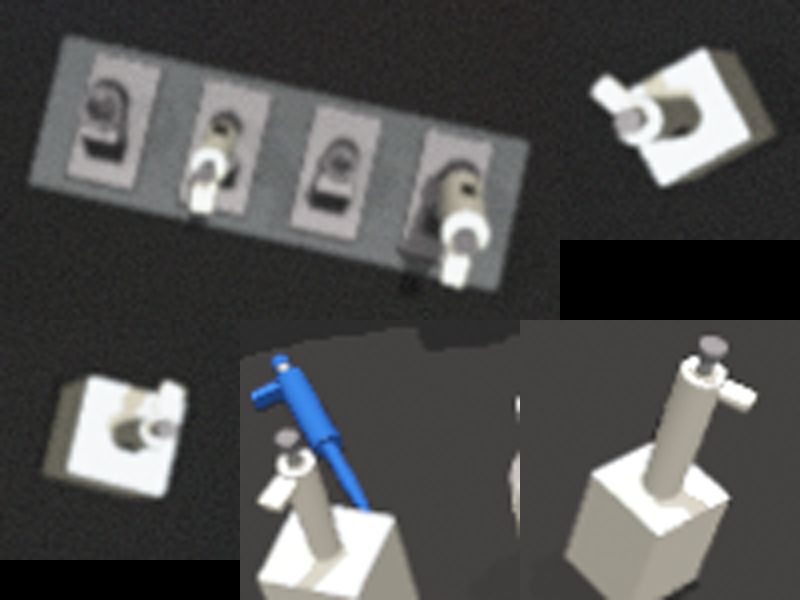

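```bash
python3 - <<'E'
from h import *
np.set_printoptions(precision=4,suppress=True)
f=load('top0');C=f['cam_to_world'];g=load('scene0');D=g['cam_to_world']
P=lambda x,y,z:plane(f,(x,y),z,C)
print('Lbtn',P(132.5,270,.195),'body',P(136.2,269.5,.175),'tip',P(126,262.5,.167),'blk',P(145.6,269.4,.08))
print('Sbtn',P(396.2,237,.175),'body',P(393,237,.155),'tip',P(398.7,227,.149),'blk',P(387,238.3,.08))
pc=[P(215+a/4,130+b/4,.012) for a,b in((65,35),(530,140),(497,290),(30,185))]
for p in pc: print(p)
d=pc[1]-pc[0]+pc[2]-pc[3];print('row yaw',np.degrees(np.arctan2(d[1],d[0])), 'centre',np.mean(pc,0))
print('wide',P(242,155,.112),plane(g,(327,269),.112,D)); print('narrow',P(300.7,168.7,.112),plane(g,(255,258),.112,D))
# blocks in scene
print('Lbtn scene',plane(g,(370+192/4,135+22/4),.195,D),'Sbtn',plane(g,(140+47/4,150+118/4),.175,D))
m=imaging.grab_frame('wrist');print(m['mount'],m['mtx'][0,0]); 
print('bottle',P(334,255,.15),'beaker',P(209,260,.085),'box',P(261,254,.055),'jar',P(123,156,.1),'rack',P(403,165,.038))
E
```

```text
Lbtn [0.4046 0.3035 0.195 ] body [0.4052 0.301  0.175 ] tip [0.4212 0.3262 0.167 ] blk [0.4035 0.3044 0.08  ]
Sbtn [ 0.4684 -0.2867  0.175 ] body [ 0.4693 -0.2846  0.155 ] tip [ 0.4928 -0.3007  0.149 ] blk [ 0.4696 -0.2894  0.08  ]
[0.7441 0.1    0.012 ]
[ 0.6691 -0.209   0.012 ]
[ 0.5687 -0.1838  0.012 ]
[0.643  0.1237 0.012 ]
row yaw -103.60415045678475 centre [ 0.6562 -0.0423  0.012 ]
wide [0.6773 0.0665 0.112 ] [0.6721 0.0676 0.112 ]
narrow [ 0.6415 -0.0766  0.112 ] [ 0.6384 -0.0736  0.112 ]
Lbtn scene [0.4028 0.3041 0.195 ] Sbtn [ 0.4695 -0.2871  0.175 ]
[[-0.0005 -0.957  -0.2899  0.0733]
 [ 1.     -0.0006  0.0004 -0.0005]
 [-0.0005 -0.2899  0.957   0.0297]
 [ 0.      0.      0.      1.    ]] 377.69555607906244
bottle [ 0.43   -0.1467  0.15  ] beaker [0.4235 0.1503 0.085 ] box [0.4362 0.0239 0.055 ] jar [0.6806 0.3581 0.1   ] rack [ 0.6621 -0.3501  0.038 ]
```

```bash
cat > plan.py <<'E'
from h import *
from scipy.linalg import logm,expm
np.set_printoptions(precision=4,suppress=True)
def down(psi,tilt=0,lean=None):
    "tool z down, tool x at yaw psi (deg); tilted so tool z = -sleeve z when tilt=25 and lean yaw given"
    M=R.from_euler('xyz',[np.pi,0,np.radians(psi)]).as_matrix()
    if tilt: # rotate about horizontal axis so up-vector leans to 'lean'
        l=np.radians(lean); ax=np.array([-np.sin(l),np.cos(l),0]); M=R.from_rotvec(ax*np.radians(tilt)).as_matrix()@M
    return M
def T(p,M): A=np.eye(4);A[:3,:3]=M;A[:3,3]=p;return A
def rows(T1,n,T0=None):
    T0=pose() if T0 is None else T0
    D=expm(np.real(logm(np.linalg.inv(T0)@T1))/n)
    t=np.round(D[:3,3]/.25,3); w=np.round(R.from_matrix(D[:3,:3]).as_rotvec()/np.pi,3)
    A=T0.copy(); E=np.eye(4);E[:3,:3]=R.from_rotvec(w*np.pi).as_matrix();E[:3,3]=t*.25
    for _ in range(n):A=A@E
    print(n,'x',t.tolist(),w.tolist(),'|step mm',np.linalg.norm(t)*250,'deg',np.linalg.norm(w)*180,'end',A[:3,3]); return A
E
python3 - <<'E'
from plan import *
rows(T([.469,-.287,.43],down(-29)),8)
E
```

```text
8 x [0.134, -0.163, -0.013] [-0.0, 0.0, 0.033] |step mm 52.85238878234362 deg 5.94 end [ 0.4703 -0.2879  0.4304]
```

Emit:
carry_out(targets=[[[0.134, -0.163, -0.013], [0, 0, 0.033], 1], [[0.134, -0.163, -0.013], [0, 0, 0.033], 1], [[0.134, -0.163, -0.013], [0, 0, 0.033], 1], [[0.134, -0.163, -0.013], [0, 0, 0.033], 1], [[0.134, -0.163, -0.013], [0, 0, 0.033], 1], [[0.134, -0.163, -0.013], [0, 0, 0.033], 1], [[0.134, -0.163, -0.013], [0, 0, 0.033], 1], [[0.134, -0.163, -0.013], [0, 0, 0.033], 1]])

```text
clock: 1.15
position: [0.4716, -0.2867, 0.4309]
tool_rot: [3.142, -0.0, -0.513]
force: [-0.6, -1.9, -0.5]
grip_width: 0.0852
```

Emit:
carry_out(targets=[[[0, 0, 0], [0, 0, 0], 1], [[0, 0, 0], [0, 0, 0], 1]])

```text
clock: 1.4
position: [0.47, -0.2881, 0.4304]
tool_rot: [3.141, 0.001, -0.509]
force: [0.0, -0.7, -0.2]
grip_width: 0.0854
```

```bash
cat > shot.py <<'E'
import sys
from plan import *
def shot(n):
    s=bot.observe();f=imaging.grab_frame('wrist');C=pose(s)@f['mount'];np.savez(n+'.npz',C=C,**f);cv2.imwrite(f'pics/{n}.png',f['pixels'][:,:,::-1]);print(s['clock'],s['position'],np.degrees(s['tool_rot']),s['qpos'],s['force'],s['grip_width']);return f,C
if __name__=='__main__': shot(sys.argv[1])
E
python3 shot.py w1
```

```text
1.4 [ 0.47   -0.2881  0.4304] [179.9787   0.0406 -29.1683] [ 0.4342  0.3764  0.0108  1.7678 -0.0043  0.9982 -1.6333] [ 0.0006 -0.6688 -0.2106] 0.08540219905120486
```

View pics/w1.png

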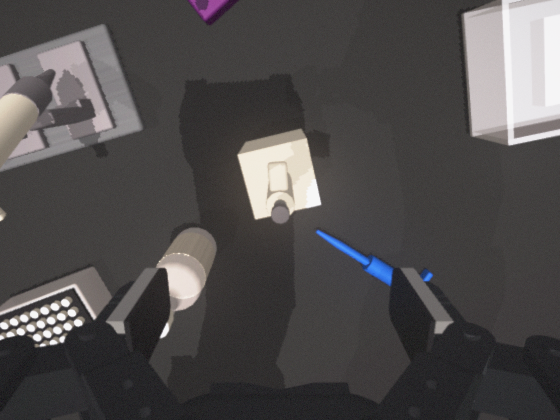

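The wrist view shows the small pipette's button at (280,214), with its rest pointing up to about (278,165), so it's nearly aligned with tool x. The bottle is at (185,275), and the blue decoy lies at (375,265).

```bash
python3 - <<'E'
from plan import *
f=load('w1');C=f['C']
a=plane(f,(280,214),.175,C); t=plane(f,(278,165),.151,C); print(a,t,np.degrees(np.arctan2(*(t-a)[1::-1])))
# white mask edges of rest for yaw
g=cv2.cvtColor(f['pixels'],cv2.COLOR_RGB2GRAY)
for r in range(160,222,6): print(r,g[r,262:300:2])
rows(T([a[0],a[1],.29],down(-29)),8)
E
```

```text
[ 0.4672 -0.2874  0.175 ] [ 0.4911 -0.2993  0.151 ] -26.414909517779673
160 [235 236 236 235 236 236 235 234 234 233 233 223 219 220 221 221 220 220
 221]
166 [236 235 231 203 219 220 223 232 235 237 233 229 199 218 220 219 220 220
 219]
172 [236 236 236 209 233 237 236 236 236 236 236 233 205 202 220 219 220 221
 221]
178 [236 236 236 221 229 236 236 235 235 235 234 234 214 151 160 218 219 219
 222]
184 [235 235 236 197 223 236 235 235 235 235 234 233 220 160 147 195 225 233
 236]
190 [236 236 231 159 185 225 222 217 200 192 202 196 172 149 148 166 234 235
 234]
196 [235 235 222 154 220 235 236 235 225 221 221 219 220 219 194 151 225 235
 235]
202 [234 235 212 235 236 235 204 115 108 104 110 119 194 217 219 218 203 235
 235]
208 [234 235 221 235 234 128 114 130 136 135 135 128 101 155 224 233 224 234
 231]
214 [234 235 235 233 216 133 132 132 133 130 130 129 125 127 167  77  77  83
  80]
220 [ 66  67  63  65  65  82 123 128 128 127 126 126 114  70  70  70  82  78
  81]
8 x [-0.001, 0.0, 0.07] [0.0, 0.0, -0.0] |step mm 17.50178562318714 deg 0.0 end [ 0.4678 -0.2876  0.2905]
```

Emit:
carry_out(targets=[[[-0.001, 0, 0.07], [0, 0, 0], 1], [[-0.001, 0, 0.07], [0, 0, 0], 1], [[-0.001, 0, 0.07], [0, 0, 0], 1], [[-0.001, 0, 0.07], [0, 0, 0], 1], [[-0.001, 0, 0.07], [0, 0, 0], 1], [[-0.001, 0, 0.07], [0, 0, 0], 1], [[-0.001, 0, 0.07], [0, 0, 0], 1], [[0, 0, 0.07], [0, 0, 0], 1]])

```text
clock: 2.45
position: [0.468, -0.288, 0.2902]
tool_rot: [3.141, -0.0, -0.511]
force: [1.5, -0.2, 0.6]
grip_width: 0.0859
```

Emit:
carry_out(targets=[[[0, 0, 0], [0, 0, 0], 0.2], [[0, 0, 0], [0, 0, 0], 0.0], [[0, 0, 0], [0, 0, 0], 0.0], [[0, 0, 0], [0, 0, 0], 0.0], [[0, 0, 0], [0, 0, 0], 0.0], [[0, 0, 0], [0, 0, 0], 0.0]], force=40)

```text
clock: 3.2
position: [0.469, -0.2872, 0.2912]
tool_rot: [-3.142, -0.001, -0.51]
force: [-0.1, -0.5, 5.4]
grip_width: 0.018
```

Emit:
carry_out(targets=[[[0, 0, -0.04], [0, 0, 0], 0], [[0, 0, -0.12], [0, 0, 0], 0], [[0, 0, -0.14], [0, 0, 0], 0], [[0, 0, -0.14], [0, 0, 0], 0], [[0, 0, -0.14], [0, 0, 0], 0], [[0, 0, -0.14], [0, 0, 0], 0], [[0, 0, -0.12], [0, 0, 0], 0], [[0, 0, -0.04], [0, 0, 0], 0]])

```text
clock: 4.2
position: [0.4687, -0.2871, 0.5128]
tool_rot: [-3.141, -0.003, -0.51]
force: [-1.1, 0.4, -1.2]
grip_width: 0.0177
```

```bash
python3 - <<'E'
from plan import *
s=bot.observe();print(s['position'],s['grip_width'],s['force'])
lean=166.4;l=np.radians(lean);q=np.array([.4226*np.cos(l),.4226*np.sin(l),.9063])
m=np.array([.640,-.075,.112]);M=down(-13.6,25,lean);print('check',M[:,2],-q)
rows(T(m+.43*q,M),8)
E
```

```text
[ 0.4687 -0.2871  0.5128] 0.01773619234420187 [-1.0932  0.4395 -1.2091]
check [ 0.4108 -0.0994 -0.9063] [ 0.4108 -0.0994 -0.9063]
8 x [-0.052, -0.117, -0.003] [0.002, 0.017, -0.011] |step mm 32.01757329967404 deg 3.6624581908876443 end [ 0.4623 -0.0323  0.5004]
```

Emit:
carry_out(targets=[[[-0.052, -0.117, -0.003], [0.002, 0.017, -0.011], 0], [[-0.052, -0.117, -0.003], [0.002, 0.017, -0.011], 0], [[-0.052, -0.117, -0.003], [0.002, 0.017, -0.011], 0], [[-0.052, -0.117, -0.003], [0.002, 0.017, -0.011], 0], [[-0.052, -0.117, -0.003], [0.002, 0.017, -0.011], 0], [[-0.052, -0.117, -0.003], [0.002, 0.017, -0.011], 0], [[-0.052, -0.117, -0.003], [0.002, 0.017, -0.011], 0], [[-0.052, -0.117, -0.003], [0.002, 0.017, -0.011], 0]])

```text
clock: 5.2
position: [0.4619, -0.0313, 0.4981]
tool_rot: [3.131, -0.43, -0.225]
force: [0.9, -1.2, -1.2]
grip_width: 0.0177
```

Emit:
carry_out(targets=[[[0, 0, 0], [0, 0, 0], 0], [[0, 0, 0], [0, 0, 0], 0]])

```text
clock: 5.45
position: [0.4623, -0.0329, 0.4984]
tool_rot: [3.131, -0.428, -0.227]
force: [-0.3, 0.1, -0.5]
grip_width: 0.0179
```

```bash
python3 shot.py w2
```

```text
5.45 [ 0.4623 -0.0329  0.4984] [179.3759 -24.5017 -13.0109] [ 0.0671  0.0667 -0.1825  2.0266  0.2634  0.6635 -2.0892] [-0.3079  0.0605 -0.5342] 0.017861824165165095
```

View pics/w2.png

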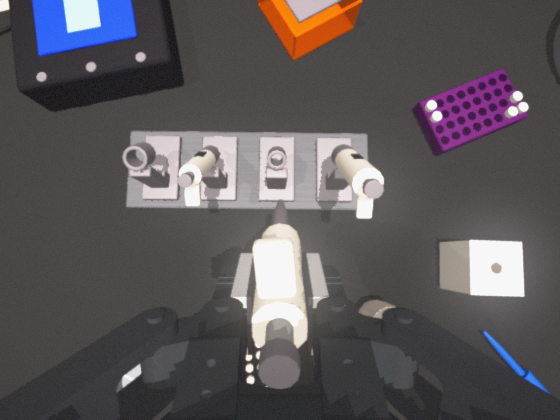

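The wrist view shows the narrow mouth at about (277,157), the wide mouth at (138,157), and the held shaft's tip at about (280,205). The plate edges are nearly level in the image, so yaw is good. I'll magnify the mouths.

```bash
python3 - <<'E'
import cv2,numpy as np
t=cv2.imread('pics/w2.png')
c=lambda x,y,w,h:cv2.resize(t[y:y+h,x:x+w],(w*8,h*8),interpolation=cv2.INTER_CUBIC)
cv2.imwrite('pics/m2.png',cv2.convertScaleAbs(np.hstack([c(115,135,45,70),c(255,135,45,75)[:560]]),alpha=1.5))
E
```

```text
(no output)
```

View pics/m2.png

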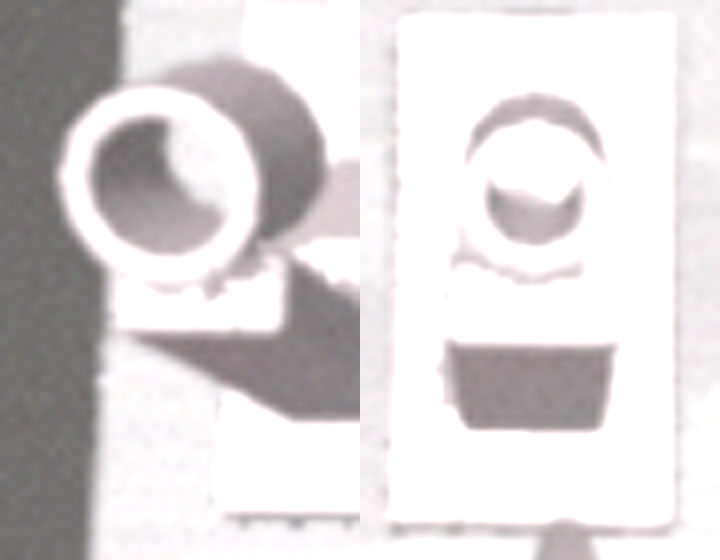

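```bash
python3 - <<'E'
from plan import *
f=load('w2');C=f['C'];P0=pose()
n=plane(f,(276.6,159),.112,C);w=plane(f,(134.6,157.7),.112,C);print('narrow',n,'wide',w,np.linalg.norm(n-w))
d=w-n;yaw=np.degrees(np.arctan2(d[1],d[0]))-90;print('row yaw',yaw)
for a in ((130,131),(367,134),(368,209),(125,209)): print(plane(f,a,.012,C))
for z in (.28,.275,.27): print('tip proj',proj(f,(P0@[0,0,z,1])[:3],C))
o,dd=ray(f,(280.5,201.5),C); t=np.linalg.inv(P0)@np.r_[o,1]; u=P0[:3,:3].T@dd; print('tip lateral at tool z .28 (mm)',1e3*(t[:3]+u*(.28-t[2])/u[2]))
# triangulate with top+scene
F=load('top0');G=load('scene0')
for p in (((300.7,168.7),(255,258),(276.6,159)),((242,155),(327,269),(134.6,157.7))):
    print(tri([ray(F,p[0],F['cam_to_world']),ray(G,p[1],G['cam_to_world']),ray(f,p[2],C)]))
E
```

```text
narrow [ 0.6357 -0.075   0.112 ] wide [0.6715 0.0711 0.112 ] 0.15046704706245792
row yaw -13.755585437166161
[0.7431 0.102  0.012 ]
[ 0.6664 -0.2079  0.012 ]
[ 0.5677 -0.1825  0.012 ]
[0.6405 0.127  0.012 ]
tip proj [279.5319 199.3611]
tip proj [279.5408 201.4347]
tip proj [279.5501 203.5872]
tip lateral at tool z .28 (mm) [ -1.5432   0.6713 280.    ]
[ 0.6386 -0.0751  0.1121]
[0.6735 0.0678 0.1153]
```

```bash
cat >> plan.py <<'E'
LEAN=166.2;_l=np.radians(LEAN);Q=np.array([np.sin(np.radians(25))*np.cos(_l),np.sin(np.radians(25))*np.sin(_l),np.cos(np.radians(25))])
E
python3 - <<'E'
from plan import *
m=np.array([.6365,-.075,.112]);rows(T(m+.30*Q,down(LEAN-180,25,LEAN)),6)
E
```

```text
6 x [-0.0, -0.001, 0.084] [0.0, 0.0, 0.001] |step mm 21.00148804251737 deg 0.18 end [ 0.5134 -0.0448  0.3838]
```

```bash
python3 - <<'E'
from plan import *
m=np.array([.6365,-.075,.112]);M=down(LEAN-180,25,LEAN);A=pose()
w=R.from_matrix(A[:3,:3].T@M).as_rotvec()/np.pi;print('turn',w)
B=A.copy();B[:3,:3]=M
print('then shift',M.T@(m+.30*Q-A[:3,3])/.25)
E
```

```text
turn [0.0017 0.0027 0.0038]
then shift [-0.0043 -0.0034  0.5036]
```

Emit:
carry_out(targets=[[[0, 0, 0], [0.0017, 0.0027, 0.0038], 0], [[-0.001, -0.001, 0.084], [0, 0, 0], 0], [[-0.001, -0.001, 0.084], [0, 0, 0], 0], [[-0.001, -0.001, 0.084], [0, 0, 0], 0], [[-0.001, 0, 0.084], [0, 0, 0], 0], [[0, 0, 0.084], [0, 0, 0], 0], [[0, 0, 0.084], [0, 0, 0], 0], [[0, 0, 0], [0, 0, 0], 0]])

```text
clock: 6.5
position: [0.5136, -0.0446, 0.3829]
tool_rot: [3.141, -0.435, -0.241]
force: [0.2, 0.8, -0.7]
grip_width: 0.0182
```

```bash
python3 - <<'E'
from shot import *
f,C=shot('w3');P0=pose()
p=proj(f,(P0@[0,0,.28,1])[:3],C);m=proj(f,[.6365,-.075,.112],C);print('tip',p,'mouth pred',m)
x,y=int(m[0])-40,int(m[1])-40
im=f['pixels'][y:y+75,x:x+80,::-1];print('crop org',x,y)
cv2.imwrite('pics/m3.png',cv2.convertScaleAbs(cv2.resize(im,None,fx=8,fy=8,interpolation=cv2.INTER_CUBIC),alpha=1.3))
E
```

```text
6.5 [ 0.5136 -0.0446  0.3829] [179.9818 -24.9203 -13.7865] [ 0.023   0.3008 -0.1094  2.0736  0.4468  0.3867 -2.2692] [ 0.2174  0.8203 -0.703 ] 0.018159819724929967
tip [278.7785 199.1802] mouth pred [279.3471 191.4966]
crop org 239 151
```

View pics/m3.png

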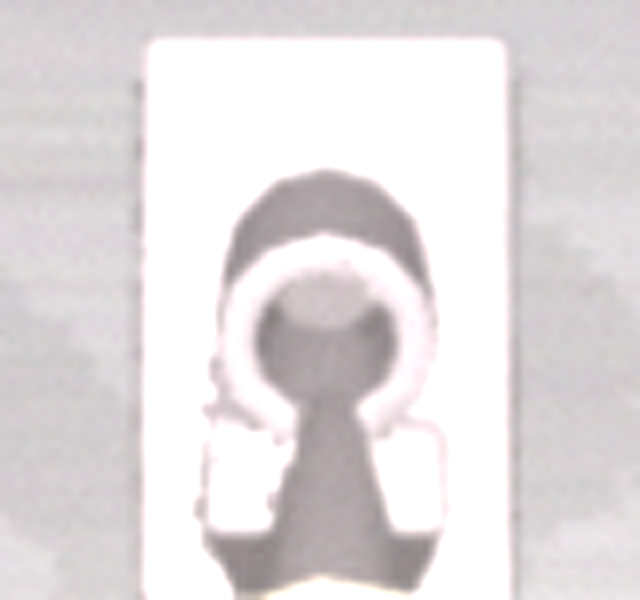

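The crop shows the mouth centred at (327,342), about (279.5,193) in the full image, with the shaft tip coming straight in on its axis. They're aligned to about 1 mm, so I'll insert.

Emit:
carry_out(targets=[[[0, 0, 0.04], [0, 0, 0], 0], [[0, 0, 0.04], [0, 0, 0], 0], [[0, 0, 0.04], [0, 0, 0], 0], [[0, 0, 0.04], [0, 0, 0], 0], [[0, 0, 0.04], [0, 0, 0], 0], [[0, 0, 0.04], [0, 0, 0], 0], [[0, 0, 0.04], [0, 0, 0], 0], [[0, 0, 0], [0, 0, 0], 0]])

```text
clock: 7.55
position: [0.5424, -0.051, 0.3198]
tool_rot: [3.141, -0.436, -0.239]
force: [-0.5, 0.7, -0.1]
grip_width: 0.0181
```

Emit:
carry_out(targets=[[[0, 0, 0.016], [0, 0, 0], 0], [[0, 0, 0.016], [0, 0, 0], 0], [[0, 0, 0.016], [0, 0, 0], 0], [[0, 0, 0.016], [0, 0, 0], 0], [[0, 0, 0], [0, 0, 0], 0]])

```text
clock: 8.18
position: [0.549, -0.0527, 0.3058]
tool_rot: [-3.142, -0.437, -0.24]
force: [-0.4, 0.8, -0.7]
grip_width: 0.0176
```

```bash
python3 - <<'E'
from plan import *
s=bot.observe();m=np.array([.6365,-.075,.112]);A=pose(s);d=A[:3,3]-m
print('out along',d@Q,'(seat .210)','lateral x,y',d@A[:3,0],d@A[:3,1],s['force'],'axial',s['force']@Q,s['moment'],s['grip_width'])
E
```

```text
out along 0.21382188867310342 (seat .210) lateral x,y 0.00012979248333051807 -0.0009267870156938773 [-0.4329  0.8054 -0.6601] axial -0.33933335791933905 [ 0.1157  0.4407 -0.0174] 0.01761610644747424
```

Emit:
carry_out(targets=[[[0, 0, 0.008], [0, 0, 0], 0], [[0, 0, 0.008], [0, 0, 0], 0], [[0, 0, 0], [0, 0, 0], 0]])

```text
clock: 8.55
position: [0.5506, -0.0534, 0.3034]
tool_rot: [-3.141, -0.439, -0.24]
force: [-10.8, 0.4, 18.5]
grip_width: 0.0175
```

Emit:
carry_out(targets=[[[0, 0, 0.008], [0, 0, 0], 0], [[0, 0, 0.004], [0, 0, 0], 0], [[0, 0, 0], [0, 0, 0], 0]])

```text
clock: 8.93
position: [0.5521, -0.0537, 0.302]
tool_rot: [-3.141, -0.441, -0.24]
force: [-20.5, 1.3, 41.2]
grip_width: 0.0179
```

Emit:
carry_out(targets=[[[0, 0, -0.008], [0, 0, 0], 0], [[0, 0, 0], [0, 0, 0], 0.55], [[0, 0, 0], [0, 0, 0], 0.55], [[0, 0, 0], [0, 0, 0], 0.55], [[0, 0, 0], [0, 0, 0], 0.55]])

```text
clock: 9.55
position: [0.551, -0.0532, 0.3014]
tool_rot: [-3.141, -0.437, -0.24]
force: [0.2, 0.3, 0.5]
grip_width: 0.0469
```

```bash
python3 shot.py w4
```

```text
9.55 [ 0.551  -0.0532  0.3014] [-179.9891  -25.0387  -13.7318] [-0.053   0.4868  0.0118  2.0557  0.5707  0.2102 -2.3906] [0.2322 0.2746 0.5497] 0.046943764344724366
```

View pics/w4.png

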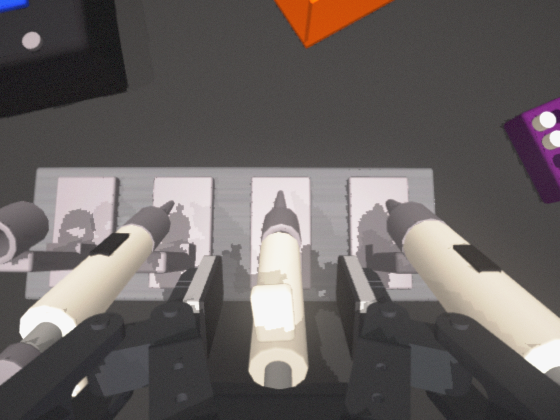

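The small pipette looks seated, with its shoulder on the sleeve at about (280,235), and the fingers are clear at (205,300) and (355,300). I'll retract and go for the large one.

Emit:
carry_out(targets=[[[0, 0, -0.04], [0, 0, 0], 0.55], [[0, 0, -0.08], [0, 0, 0], 0.55], [[0, 0, -0.1], [0, 0, 0], 0.55], [[0, 0, -0.1], [0, 0, 0], 0.55], [[0, 0, -0.1], [0, 0, 0], 0.55], [[0, 0, -0.1], [0, 0, 0], 0.55], [[0, 0, -0.05], [0, 0, 0], 0.55]])

```text
clock: 10.48
position: [0.4918, -0.0388, 0.4322]
tool_rot: [-3.141, -0.439, -0.24]
force: [-0.5, -1.0, 0.1]
grip_width: 0.0469
```

```bash
python3 - <<'E'
from shot import *
f,C=shot('w5')
rows(T([.404,.304,.45],down(51)),12)
E
```

```text
10.475 [ 0.4918 -0.0388  0.4322] [-179.9673  -25.1499  -13.7442] [ 0.0778  0.1963 -0.1858  2.0644  0.378   0.4955 -2.2061] [-0.4964 -1.0339  0.0563] 0.04687465663492067
12 x [0.006, -0.124, -0.01] [0.007, -0.01, -0.029] |step mm 31.13679495388053 deg 5.663567780118819 end [0.4052 0.3058 0.4529]
```

Emit:
carry_out(targets=[[[0.006, -0.124, -0.01], [0.007, -0.01, -0.029], 0.8], [[0.006, -0.124, -0.01], [0.007, -0.01, -0.029], 0.8], [[0.006, -0.124, -0.01], [0.007, -0.01, -0.029], 0.8], [[0.006, -0.124, -0.01], [0.007, -0.01, -0.029], 0.8], [[0.006, -0.124, -0.01], [0.007, -0.01, -0.029], 1], [[0.006, -0.124, -0.01], [0.007, -0.01, -0.029], 1]])

```text
clock: 11.28
position: [0.4969, 0.1462, 0.4412]
tool_rot: [3.085, -0.226, 0.335]
force: [-0.8, -0.1, -0.9]
grip_width: 0.0852
```

Emit:
carry_out(targets=[[[0.006, -0.124, -0.01], [0.007, -0.01, -0.029], 1], [[0.006, -0.124, -0.01], [0.007, -0.01, -0.029], 1], [[0.006, -0.124, -0.01], [0.007, -0.01, -0.029], 1], [[0.006, -0.124, -0.01], [0.007, -0.01, -0.029], 1], [[0.006, -0.124, -0.01], [0.007, -0.01, -0.029], 1], [[0.006, -0.124, -0.01], [0.007, -0.01, -0.029], 1], [[0, 0, 0], [0, 0, 0], 1], [[0, 0, 0], [0, 0, 0], 1]])

```text
clock: 12.28
position: [0.4063, 0.3052, 0.4504]
tool_rot: [-3.132, -0.021, 0.876]
force: [-0.5, 0.2, 0.1]
grip_width: 0.0853
```

```bash
python3 - <<'E'
from shot import *
f,C=shot('w6')
print(proj(f,[.404,.304,.195],C),proj(f,[.422,.326,.168],C))
A=pose();M=down(51);print('turn',R.from_matrix(A[:3,:3].T@M).as_rotvec()/np.pi)
E
```

```text
12.275 [0.4063 0.3052 0.4504] [-179.4608   -1.1981   50.1877] [-0.2497  0.3342 -0.643   1.8296  0.2201  1.0306 -1.6708] [-0.517   0.1858  0.1411] 0.08534959829217856
[282.4638 222.2876] [282.196  170.1338]
turn [-0.0029 -0.0067 -0.0046]
```

View pics/w6.png

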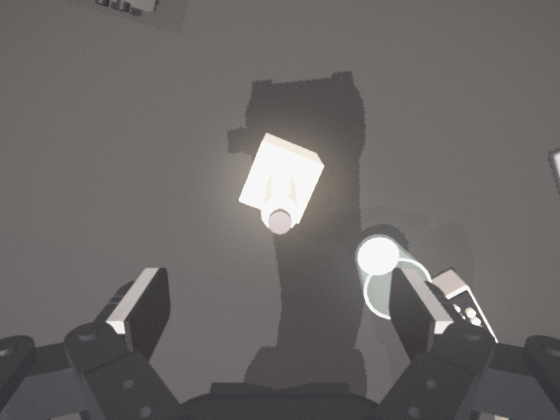

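The wrist view shows the large pipette's button at (280,221) against a predicted (282,222), with the rest pointing up the image. The beaker at (390,285) stays well below the fingers.

```bash
python3 - <<'E'
from plan import *
A=pose();M=down(51);f=load('w6');print(plane(f,(280,221),.195,f['C']))
print(M.T@(np.array([.404,.3045,.31])-A[:3,3])/.25)
E
```

```text
[0.4033 0.3057 0.195 ]
[-0.0079 -0.0063  0.562 ]
```

Emit:
carry_out(targets=[[[-0.004, -0.004, 0], [-0.0029, -0.0067, -0.0046], 1], [[-0.004, -0.002, 0.08], [0, 0, 0], 1], [[0, 0, 0.1], [0, 0, 0], 1], [[0, 0, 0.1], [0, 0, 0], 1], [[0, 0, 0.1], [0, 0, 0], 1], [[0, 0, 0.1], [0, 0, 0], 1], [[0, 0, 0.06], [0, 0, 0], 1], [[0, 0, 0.022], [0, 0, 0], 1]])

```text
clock: 13.32
position: [0.4035, 0.305, 0.3099]
tool_rot: [-3.141, 0.001, 0.892]
force: [-0.7, 0.7, 0.7]
grip_width: 0.0853
```

Emit:
carry_out(targets=[[[0, 0, 0], [0, 0, 0], 0.3], [[0, 0, 0], [0, 0, 0], 0.0], [[0, 0, 0], [0, 0, 0], 0.0], [[0, 0, 0], [0, 0, 0], 0.0], [[0, 0, 0], [0, 0, 0], 0.0]], force=45)

```text
clock: 13.95
position: [0.4036, 0.3052, 0.3109]
tool_rot: [-3.142, -0.001, 0.892]
force: [-0.2, -0.5, 6.5]
grip_width: 0.0243
```

```bash
python3 - <<'E'
from plan import *
s=bot.observe();print(s['position'],np.degrees(s['tool_rot']),s['force'],s['grip_width'])
A=pose(s)
B=A.copy();B[2,3]=.54
m=np.array([.6715,.0711,.112])
rows(T(m+.44*Q,down(LEAN,25,LEAN)),14,B)
E
```

```text
[0.4036 0.3052 0.3109] [-179.997    -0.0629   51.0949] [-0.2319 -0.4594  6.4662] 0.024288872459392322
14 x [-0.067, 0.011, 0.023] [-0.01, -0.006, -0.045] |step mm 17.92170471802278 deg 8.367580295402009 end [0.491  0.1162 0.5108]
```

Emit:
carry_out(targets=[[[0, 0, -0.04], [0, 0, 0], 0], [[0, 0, -0.12], [0, 0, 0], 0], [[0, 0, -0.15], [0, 0, 0], 0], [[0, 0, -0.15], [0, 0, 0], 0], [[0, 0, -0.15], [0, 0, 0], 0], [[0, 0, -0.15], [0, 0, 0], 0], [[0, 0, -0.12], [0, 0, 0], 0], [[0, 0, -0.04], [0, 0, 0], 0]])

```text
clock: 14.95
position: [0.4032, 0.3051, 0.5423]
tool_rot: [3.141, -0.003, 0.892]
force: [-0.7, -0.1, -0.8]
grip_width: 0.0239
```

Emit:
carry_out(targets=[[[-0.067, 0.011, 0.023], [-0.01, -0.006, -0.045], 0], [[-0.067, 0.011, 0.023], [-0.01, -0.006, -0.045], 0], [[-0.067, 0.011, 0.023], [-0.01, -0.006, -0.045], 0], [[-0.067, 0.011, 0.023], [-0.01, -0.006, -0.045], 0], [[-0.067, 0.011, 0.023], [-0.01, -0.006, -0.045], 0], [[-0.067, 0.011, 0.023], [-0.01, -0.006, -0.045], 0], [[-0.067, 0.011, 0.023], [-0.01, -0.006, -0.045], 0]])

```text
clock: 15.82
position: [0.395, 0.188, 0.5106]
tool_rot: [3.016, 0.212, 1.878]
force: [0.4, -0.1, -0.9]
grip_width: 0.0236
```

Emit:
carry_out(targets=[[[-0.067, 0.011, 0.023], [-0.01, -0.006, -0.045], 0], [[-0.067, 0.011, 0.023], [-0.01, -0.006, -0.045], 0], [[-0.067, 0.011, 0.023], [-0.01, -0.006, -0.045], 0], [[-0.067, 0.011, 0.023], [-0.01, -0.006, -0.045], 0], [[-0.067, 0.011, 0.023], [-0.01, -0.006, -0.045], 0], [[-0.067, 0.011, 0.023], [-0.01, -0.006, -0.045], 0], [[-0.067, 0.011, 0.023], [-0.01, -0.006, -0.045], 0], [[0, 0, 0], [0, 0, 0], 0]])

```text
clock: 16.82
position: [0.4913, 0.1153, 0.5104]
tool_rot: [3.131, 0.43, 2.904]
force: [-0.4, -0.0, -1.5]
grip_width: 0.0243
```

```bash
python3 - <<'E'
from plan import *
s=bot.observe();A=pose(s);print(s['position'],np.degrees(s['tool_rot']),s['qpos'],s['grip_width'])
m=np.array([.6715,.0711,.112]);M=down(LEAN,25,LEAN)
print('turn',R.from_matrix(A[:3,:3].T@M).as_rotvec()/np.pi,'shift',M.T@(m+.32*Q-A[:3,3])/.25)
E
```

```text
[0.4913 0.1153 0.5104] [179.3827  24.6182 166.3851] [ 0.2039  0.1854 -0.7177  1.8912  0.5389  0.8396  0.5401] 0.024281566026645537
turn [ 0.0039 -0.0021  0.0009] shift [0.0008 0.0004 0.4781]
```

Emit:
carry_out(targets=[[[0, 0, 0], [0.0039, -0.0021, 0.0009], 0], [[0, 0, 0.08], [0, 0, 0], 0], [[0, 0, 0.08], [0, 0, 0], 0], [[0, 0, 0.08], [0, 0, 0], 0], [[0, 0, 0.08], [0, 0, 0], 0], [[0, 0, 0.08], [0, 0, 0], 0], [[0, 0, 0.078], [0, 0, 0], 0], [[0, 0, 0], [0, 0, 0], 0]])

```text
clock: 17.82
position: [0.5397, 0.1042, 0.402]
tool_rot: [-3.141, 0.436, 2.901]
force: [-1.6, 0.0, -0.8]
grip_width: 0.0237
```

```bash
python3 - <<'E'
from shot import *
f,C=shot('w7');P0=pose()
p=proj(f,(P0@[0,0,.30,1])[:3],C);m=proj(f,[.6715,.0711,.112],C);print('tip',p,'mouth pred',m)
x,y=int(m[0])-40,int(m[1])-40
im=f['pixels'][y:y+75,x:x+80,::-1];print('crop org',x,y)
cv2.imwrite('pics/m4.png',cv2.convertScaleAbs(cv2.resize(im,None,fx=8,fy=8,interpolation=cv2.INTER_CUBIC),alpha=1.3))
E
```

```text
17.825 [0.5397 0.1042 0.402 ] [-179.9549   24.9673  166.2061] [ 0.1133  0.3845 -0.6111  1.9404  0.8181  0.686   0.306 ] [-1.5501  0.0026 -0.7981] 0.023749426872064994
tip [279.9563 193.5846] mouth pred [278.8694 186.7034]
crop org 238 146
```

View pics/m4.png

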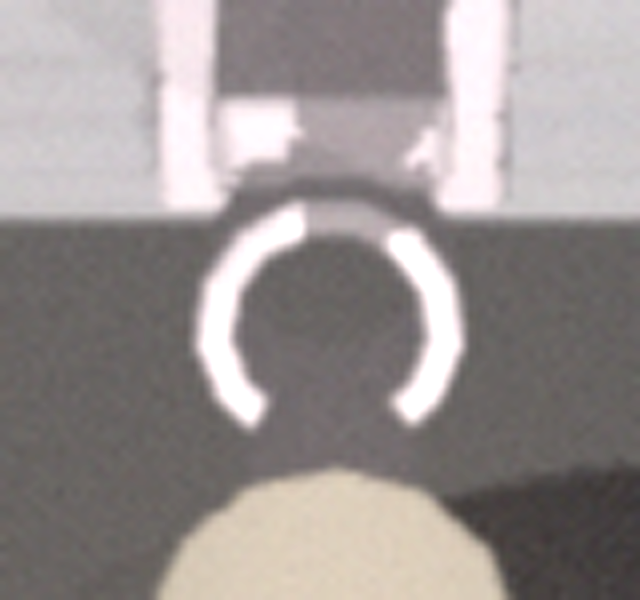

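The wide mouth's outer ring is centred at (331,332) in the crop, which is (279,187) in the full image and within 0.5 px of the prediction. The held shaft is on line with it, so I'll insert.

Emit:
carry_out(targets=[[[0, -0.001, 0.04], [0, 0, 0], 0], [[0, -0.001, 0.04], [0, 0, 0], 0], [[0, 0, 0.04], [0, 0, 0], 0], [[0, 0, 0.04], [0, 0, 0], 0], [[0, 0, 0.04], [0, 0, 0], 0], [[0, 0, 0.04], [0, 0, 0], 0], [[0, 0, 0.04], [0, 0, 0], 0], [[0, 0, 0], [0, 0, 0], 0]])

```text
clock: 18.88
position: [0.5689, 0.0963, 0.3388]
tool_rot: [-3.141, 0.437, 2.902]
force: [0.3, 0.0, -1.4]
grip_width: 0.0241
```

```bash
cat > st.py <<'E'
from plan import *
s=bot.observe();m=np.array([.6715,.0711,.112]);A=pose(s);d=A[:3,3]-m
print('out along',d@Q,'(seat .230)','lateral x,y',d@A[:3,0],d@A[:3,1],s['force'],'axial',s['force']@Q,s['grip_width'],s['qpos'])
E
python3 st.py
```

```text
out along 0.2501434132894654 (seat .230) lateral x,y -0.00019672451314725614 3.7214013432017285e-06 [ 0.2859  0.0456 -1.4056] axial -1.3866422991499046 0.024118943456919797 [ 0.063   0.5051 -0.5264  1.9371  0.975   0.6009  0.1835]
```

Emit:
carry_out(targets=[[[0, 0, 0.016], [0, 0, 0], 0], [[0, 0, 0.016], [0, 0, 0], 0], [[0, 0, 0.016], [0, 0, 0], 0], [[0, 0, 0.016], [0, 0, 0], 0], [[0, 0, 0], [0, 0, 0], 0]])

```text
clock: 19.5
position: [0.5755, 0.0947, 0.3247]
tool_rot: [-3.141, 0.437, 2.902]
force: [-0.2, -0.5, -0.8]
grip_width: 0.0238
```

Emit:
carry_out(targets=[[[0, 0, 0.008], [0, 0, 0], 0], [[0, 0, 0.008], [0, 0, 0], 0], [[0, 0, 0], [0, 0, 0], 0]])

```text
clock: 19.88
position: [0.5771, 0.0944, 0.3216]
tool_rot: [3.142, 0.438, 2.902]
force: [-2.2, -0.5, 2.3]
grip_width: 0.0236
```

```bash
python3 st.py
```

```text
out along 0.23104428844931732 (seat .230) lateral x,y -0.0008517137215895143 0.0002498250748034742 [-2.1581 -0.4991  2.2589] axial 2.882709631322494 0.023634116603495833 [ 0.049   0.5384 -0.5018  1.9319  1.019   0.5787  0.1482]
```

Emit:
carry_out(targets=[[[0, 0, 0.008], [0, 0, 0], 0], [[0, 0, 0.006], [0, 0, 0], 0], [[0, 0, 0], [0, 0, 0], 0]])

```text
clock: 20.25
position: [0.5785, 0.0947, 0.3209]
tool_rot: [3.141, 0.442, 2.902]
force: [-26.7, -0.8, 46.1]
grip_width: 0.0241
```

```bash
python3 st.py
```

```text
out along 0.22983745206660722 (seat .230) lateral x,y -0.002559583586590003 0.0010291007720411988 [-26.6897  -0.7694  46.0763] axial 52.63565000722434 0.024073065172384476 [ 0.0464  0.5407 -0.4988  1.9302  1.0264  0.5765  0.1421]
```

Seated: the stop is firm at 0.2298 m against 0.230 m expected. I'll release and retract.

Emit:
carry_out(targets=[[[0, 0, -0.01], [0, 0, 0], 0], [[0, 0, 0], [0, 0, 0], 0.6], [[0, 0, 0], [0, 0, 0], 0.6], [[0, 0, 0], [0, 0, 0], 0.6], [[0, 0, 0], [0, 0, 0], 0.6]])

```text
clock: 20.88
position: [0.5775, 0.0942, 0.3204]
tool_rot: [-3.142, 0.437, 2.902]
force: [-0.8, -1.0, 0.9]
grip_width: 0.0514
```

Emit:
carry_out(targets=[[[0, 0, -0.04], [0, 0, 0], 0.6], [[0, 0, -0.08], [0, 0, 0], 0.6], [[0, 0, -0.1], [0, 0, 0], 0.6], [[0, 0, -0.1], [0, 0, 0], 0.6], [[0, 0, -0.1], [0, 0, 0], 0.6], [[0, 0, -0.1], [0, 0, 0], 0.6], [[0, 0, -0.1], [0, 0, 0], 0.6], [[0, 0, -0.1], [0, 0, 0], 0.6]])

```text
clock: 21.88
position: [0.5026, 0.1127, 0.4848]
tool_rot: [3.142, 0.438, 2.902]
force: [-0.5, 0.2, -0.4]
grip_width: 0.0513
```

```bash
python3 - <<'E'
from shot import *
shot('w8'); f=imaging.grab_frame('scene'); a=f['pixels'][150:320,150:400,::-1]
b=imaging.grab_frame('wrist')['pixels'][:,:,::-1]
a=cv2.resize(a,(448,305),interpolation=cv2.INTER_CUBIC); b=cv2.resize(b,(350,262))
o=np.zeros((305,798,3),np.uint8);o[:,:448]=a;o[:262,448:]=b;cv2.imwrite('pics/end.png',o)
# bystander shifts: top image compare
t=imaging.grab_frame('top')['pixels'].astype(int);t0=load('top0')['pixels'].astype(int)
d=(abs(t-t0).sum(2)>60)
for n,(x,y) in dict(bottle=(334,255),beaker=(209,260),box=(261,254),jar=(123,156),rack=(403,165),blue=(398,300)).items(): print(n,d[y-22:y+22,x-28:x+28].mean())
E
```

```text
21.875 [0.5026 0.1127 0.4848] [179.9989  25.0948 166.2835] [ 0.1826  0.2315 -0.7011  1.9099  0.6189  0.8052  0.47  ] [-0.4657  0.1929 -0.3551] 0.05130062211075825
bottle 0.0
beaker 0.8786525974025974
box 0.2297077922077922
jar 0.0
rack 0.0
blue 0.0
```

View pics/end.png

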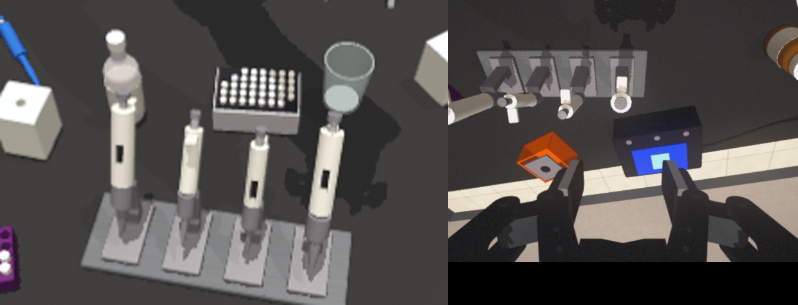

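The scene crop shows all four pipettes seated alike, both draining blocks empty, and the beaker and tip box standing. The top-view differences at those two come from the arm overhead, so I'll check them in the scene view and then hand in.

```bash
python3 - <<'E'
from h import *
f=imaging.grab_frame('scene')['pixels'].astype(int);d=abs(f-load('scene0')['pixels'].astype(int)).sum(2)>90
for n,(x,y) in dict(beaker=(343,193),box=(293,205),bottle=(220,195),jar=(463,283),rack=(128,298)).items(): print(n,d[y-15:y+15,x-15:x+15].mean())
print(job.job_done())
E
```

```text
beaker 0.0
box 0.057777777777777775
bottle 0.0
jar 0.0
rack 0.0
the job is handed in; nothing more can be done
None
```

Both pipettes are in the stand, and I handed the job in at about 22 s of the 72 s allowed; no verdict was reported.

- **Small pipette:** it is through the narrow sleeve and came to a firm stop at about 46 N along the sleeve. I released it and backed off.
- **Large pipette:** it is through the wide sleeve and came to a firm stop at about 53 N. That was 0.2298 m out from the mouth, against 0.230 m expected when seated. I released it and backed off.
- **Finger rests:** the small pipette's rest faces away from the robot, while the large one's faces the robot like the two already in the stand.

**Last checks:** the final scene view shows all four pipettes sitting alike and both draining blocks empty. Comparing before and after pictures, the bottle, beaker, jar and tube rack show no change in the scene view.

**One check disagreed:** the top view showed changes at the beaker and tip box. I put that down to the arm hanging over them, because in the scene view the beaker is unchanged. The tip box patch differs by about 6% there, which I took to be shadow; the box looks in place but I did not measure its position again.

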